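# Gauge two stand-off posts and bin them by length

### The arm

A 6-joint arm with a two-finger parallel gripper is mounted at the origin on the work surface; the furniture and walls round the work are solid. World frame = base frame: x ahead of the robot, y to its left, z up, the work surface at z = 0. Lengths are in mm, angles in rad, forces in N, time in s.
With the tool pointing down it reaches from about 275 to 750 mm from the base axis. Payload 10.2 kg.
Tool frame: the origin (TCP) lies on the front face of the gripper's body, between the roots of the fingers; the fingertips stand 73 mm ahead of it and the grasp point (between the pads) lies 54 mm ahead of it; z points along the fingers, y is the line along which they close (so a half turn about z gives the same grasp; the last joint's range is limited). The gripper opens to 85 mm and grips with 20 to 120 N. Pads are 22 mm wide; open, the fingers measure 114 mm over their backs; the gripper's body (76 mm by 85 mm) begins 54 mm behind the grasp point. The pads swing forward as they close: fully open they stand 13 mm farther back than shut.
Start: joints at [-1.444, 0.313, 1.498, -0, 1.331, -0.223], TCP at [179.91, -493.218, 303.894] pointing down, gripper open.
Joint ranges: [-2.94, 2.94], [-0.97, 2.17], [0.19, 2.56], [-1.23, 4.37], [0.02, 3.11], [-2.88, 2.88]. Speed limits (rad/s): [2.39, 2.39, 3.01, 3.14, 3.14, 3.14].

### API

Orientations are given as a unit quaternion [w, x, y, z].
In Python, from rig import * gives the robot as it stands.
- The arm moves only by the tool step_arm, never from a script. Its argument "plan" is a list of rows, each an object with "offset": the shift along the tool's x, y, z in cm, a list of three; "rot": the turn, a rotation vector about the tool's x, y, z in degrees, a list of three; "gripper": the finger opening in cm, from 0 to 8.54. In form: [{"offset": [x, y, z], "rot": [wx, wy, wz], "gripper": gripper}, ...]. A call has 1 to 12 rows; each row is the pose to reach, as a shift and turn from the pose commanded when the call began, along the tool's axes at that moment; what a row does not reach only later rows make up. A row lasts 1/10 s, in which the tool goes at most 50 mm and 8.59 degrees, less where a joint would pass 70% of its speed; a pose out of reach is approached as far as the arm can. A call with a gripper value outside its range is refused whole. The fingers move at their own pace and stop on an object; "squeeze" is the grip in N (left out, the last holds). Time passes only in rows, so rows that repeat a pose let the fingers close. It gives the time, the measured TCP pose, the force, the opening and the grip force at its end, in the units of the state.
- sense(): the state, without advancing time (a new reading comes with each control period).
- capture(name): name is "scene" or "top"; returns a dict with "color" (420x560x3 uint8, red, green, blue), "depth" (420x560 float32, mm along the optical axis (not along the pixel's ray), 0 where there is no reading), "vertical_fov" (degrees; the focal length in pixels is half the picture's height over the tangent of half this angle, whatever the lens; pixels are square), "cx", "cy" (the principal point, pixels), "k1" (the pictures are not rectified: a ray, as slopes to the right and down, at radius r is drawn at 1 + k1 r^2 times it, then the intrinsics apply), "rvec" (rotation vector, rad) and "tvec" (3), from world to camera coordinates, as OpenCV has them. Camera axes: x right, y down, z forward; pixel columns grow to the right and rows downward; lengths in mm; the calibration is good to about 2 mm. A picture is of the moment at which its call begins.
- finish_job(): hands the job in; it is judged then, once.
The state is a dict: "time_s": time; "joints": joint angles; "dq": joint speeds; "tau": joint torques, N m; "eef_pos": TCP position; "ee_rot": TCP orientation; "force": force on the tool from outside, world axes, zero at the start; "wrist_torque": the same for the moment, N m; "grip_width": opening from 0.0 (shut) to 1.0 (fully open); "grip_force": force on a finger pad.
Only numpy, scipy, OpenCV 4.12 (cv2) and the standard library are available. Lean on these libraries where they do the work, as an engineer would, in place of code of your own. Each camera call takes 0.05 s, during which the arm holds its last target. There are 200 camera calls.

### The job

Two steel stand-off posts lie on the bench, alike except that one is a few millimetres longer. Take them one at a time: try the post in the sloping length gauge, lowering it gently along the slope between the two brass jaws (a short post drops in onto the rests, a long one is held up on the jaws), then lay it flat in its bin - short in the yellow bin, long in the blue one - before you take the next. Do not drop or ram the posts, and leave the glassware and other things standing where they are.

Things in the scene. Friction and masses are not known exactly. Their poses are not given: they have to be found in the camera images.
- post_1_mid (a point): centre (half-way along, on the axis) of a bright steel round post, 20 mm in diameter, 0.22 kg or so, lying on its side, its axis 10 mm above what it lies on; x runs along its length. It is 100 mm or 112 mm long: which, is not told and has to be found with the gauge
- post_2_mid (a point): centre (half-way along, on the axis) of the other steel post, 20 mm in diameter, lying on its side; x runs along its length. It is 100 mm or 112 mm long, the other one of the two lengths: which, is not told
- gauge_bed: sloping bed of the fixed length gauge, a light grey plate tipped 30 degrees on a dark steel base. Origin: where the middle of a short post's axis lies once it has dropped right in (92 mm above the bench). x runs up the slope, along the post; y level across it; z square out of the slope. A 112 mm post stops across the V tops of the jaws instead, its axis at z = 19 mm
- gauge_jaw (a point): middle of the inner face of the lower brass jaw, at x = -52.5 mm of the bed, same axes. The upper jaw's face is 105 mm up the slope from it, so a centred 100 mm post has 2.5 mm to spare at each end. Jaws are 15 mm thick with V tops
- gauge_rests (a point): the bed's origin again, between the two dark V rests (at x = -34 and +34 mm, 12 mm thick) that carry a short post. Between the rests (x from -27 to +27 mm) fingers have room beside the post, down to the plate at z = -28 mm; the V arms of rests and jaws reach 18 mm to either side in y
- bin_short: the yellow plastic bin, for the short post; fixed. Outside 150 x 104 mm, 32 mm high, inside 136 x 90 mm; origin under its centre, x along its length, z up; its inner floor (black rubber) is 6 mm above the bench, so a post lying in it has its axis 16 mm above the bench
- bin_long: the blue plastic bin, for the long post; fixed, the same shape and sizes as the yellow one
- bottle_ph: bystander: white bottle with red cap, 70 mm across, 101 mm high; origin under its centre
- bottle_small: bystander: small white bottle with red cap, 44 mm across, 88 mm high; origin under its centre
- beaker_small: bystander: clear beaker, 60 mm across, 70 mm high; origin under its centre
- cap_blue: bystander: loose blue screw cap, 47 mm across, 26 mm high; origin under its centre
- timer: bystander: cream lab timer, 43 x 66 mm, 56 mm high; origin under its centre
Things that resemble listed ones, but are neither listed nor needed, are in the scene too. What is shaped like the part that bears post_2_mid but brown or turquoise is not meant.

How it is judged:
By the outcome, as a careful person would: the job done as asked, in the order asked, and still so for the second after the job is handed in, with the robot touching nothing.
It also fails if it takes over 69 s, if anything falls off the work surface, if the arm or the gripper's body presses on something with over 40 N, if the wrist force passes 120 N, or if a joint passes its speed limit or range.

## Working session

There is one attempt and no reset: what is moved stays moved. The work goes in short steps, Python scripts to look and compute and a tool call to move; the robot and the scene stay as the last step left them, time stands still between calls to the robot, and variables do not carry over. Pictures are saved under pics/ and viewed, at most 10 in all, crops included, and the job is handed in when it is done.

Besides the shell and the picture viewer there is one more tool, called after ">>>" as name([rows], argument=value, ...), one row to a line, values as JSON. step_arm: Moves the arm, as the interface text tells. Its arguments: {"type":"object","properties":{"plan":{"type":"array"},"squeeze":{"type":"number"}},"required":["plan"]}

```bash
mkdir -p pics; ls
cat > h.py <<'E'
import numpy as np, cv2
from rig import *
from scipy.spatial.transform import Rotation as R
def snap(n,f=None):
    c=capture(n); np.savez('%s.npz'%(f or n),**c)
    if f: cv2.imwrite('pics/%s.png'%f,c['color'][:,:,::-1])
    return c
def world(c):
    """world xyz per pixel from depth"""
    h,w=c['depth'].shape; f=h/2/np.tan(np.radians(float(c['vertical_fov']))/2)
    K=np.array([[f,0,float(c['cx'])],[0,f,float(c['cy'])],[0,0,1]])
    u,v=np.meshgrid(np.arange(w),np.arange(h))
    p=np.stack([u,v],-1).reshape(-1,1,2).astype(float)
    s=cv2.undistortPoints(p,K,np.array([float(c['k1']),0,0,0])).reshape(h,w,2)
    M=R.from_rotvec(np.ravel(c['rvec'])).as_matrix(); t=np.ravel(c['tvec'])
    r=np.dstack([s,np.ones((h,w))])
    return (r*c['depth'][...,None]-t)@M, r@M, -M.T@t   # points, rays, camera centre
def onplane(rays,C,u,v,z):
    d=rays[int(round(v)),int(round(u))]; return C+d*(z-C[2])/d[2]
E
python3 - <<'E'
from h import *
print(sense())
for n in('scene','top'):
    c=snap(n,n+'0'); print(n,c['vertical_fov'],c['k1'],world(c)[2])
E
```

```text
pics
{'time_s': 0.0, 'joints': array([-1.44435416e+00,  3.13449065e-01,  1.49844800e+00, -1.88576798e-05,
        1.33102379e+00, -2.23390176e-01]), 'dq': array([-0.00062923,  0.00059712, -0.00032605, -0.00083012,  0.00021003,
       -0.00107866]), 'tau': array([ 1.29792884e-04, -4.12266254e+01, -2.59741187e+01, -1.36932263e-04,
        4.24539248e-03, -3.46801787e-08]), 'eef_pos': array([ 179.90638259, -493.02765651,  303.33139067]), 'ee_rot': array([-6.63764700e-04,  9.84740523e-01,  1.74027760e-01,  2.30321785e-05]), 'force': array([ 0.25691227,  0.21176505, -0.37930486]), 'wrist_torque': array([-0.05803494, -0.04297227, -0.01132608]), 'grip_force': 0.0, 'grip_width': 1.0023006907675105}
scene 44.40789888435983 -0.18853525588295322 [  803.62966349 -1135.88859537   691.93493534]
top 54.998441940784765 -0.08551530446879818 [ 342.26283295 -100.12169746 1191.87773375]
```

View pics/scene0.png

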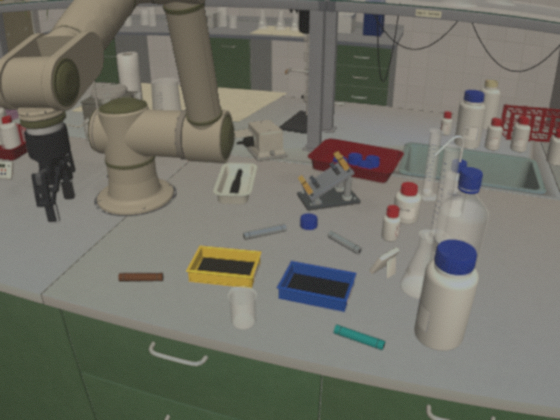

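View pics/top0.png

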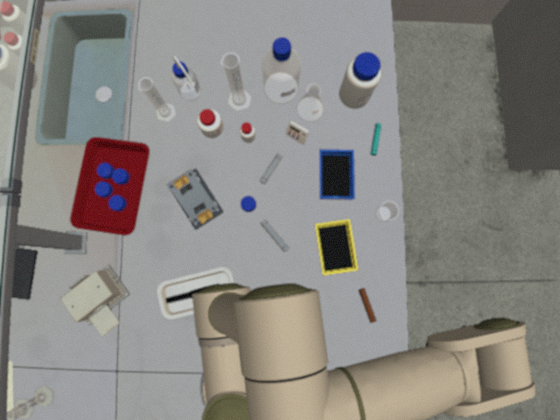

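The scene view shows the grey posts at (265,231) and (344,242), with the gauge at (330,190). In the top view the posts are at (271,168) and (275,235), the gauge at (195,198), the blue bin at (337,174) and the yellow bin at (337,247). Next I'll measure them.

```bash
cat > m.py <<'E'
from h import *
c=dict(np.load('top0.npz')); P,r,C=world(c); hsv=cv2.cvtColor(c['color'],cv2.COLOR_RGB2HSV)
def loc(name,u,v,rad,lo,hi,extra=None):
    m=np.zeros(P.shape[:2],bool); m[v-rad:v+rad,u-rad:u+rad]=1
    m&=(c['depth']>0)&(P[...,2]>lo)&(P[...,2]<hi)
    if extra is not None:m&=extra
    q=P[m]; (cx,cy),(w,h),a=cv2.minAreaRect(q[:,:2].astype(np.float32))
    d=np.linalg.svd(q[:,:2]-q[:,:2].mean(0),full_matrices=False)[2][0]
    print(name,len(q),'rect',np.round([cx,cy,w,h,a],1),'mean',np.round(q.mean(0),1),'yaw',round(np.degrees(np.arctan2(d[1],d[0])),1),'zmax',np.percentile(q[:,2],[5,50,95]).round(1))
H,S,V=[hsv[...,i].astype(int) for i in range(3)]
loc('bench',300,220,10,-20,20)
loc('A',271,168,22,8,40); loc('B',275,235,22,8,40)
loc('blue',337,174,35,15,60); loc('yellow',337,247,35,15,60)
loc('cap',249,204,13,12,50); loc('timer',297,131,14,30,90)
br=(H>8)&(H<28)&(S>110)
loc('brassU',180,182,20,40,250,br); loc('brassL',206,214,22,20,250,br)
loc('gauge',195,198,40,15,250)
loc('tray',196,293,36,10,80)
for n,u,v in(('ph',209,120),('small',247,131),('bkr',386,211)): loc(n,u,v,14,20,130)
E
python3 m.py
python3 - <<'E'
import cv2
a=cv2.imread('pics/top0.png')[150:250,150:300]; cv2.imwrite('pics/c1.png',cv2.resize(a,(780,520),interpolation=cv2.INTER_CUBIC))
E
```

```text
bench 400 rect [ 483.9 -167.    57.2   58.5   89.6] mean [ 483.7 -166.8   -1. ] yaw 157.6 zmax [-4.5 -0.9  2.4]
A 208 rect [637.4 -79.4  19.8  98.5  56.5] mean [636.8 -79.8  16.3] yaw 146.2 zmax [11.4 16.4 20.5]
B 255 rect [437.1 -90.4 110.7  20.   39.9] mean [436.4 -90.4  16.5] yaw -140.2 zmax [10.1 16.9 21.1]
blue 484 rect [ 622.3 -264.   213.4  167.3   79.1] mean [ 619.7 -276.2   28.7] yaw -171.9 zmax [18.2 29.8 34.3]
yellow 471 rect [ 402.2 -269.1  150.6  104.9    8.2] mean [ 403.2 -272.9   29.6] yaw -171.3 zmax [20.4 30.4 34. ]
cap 199 rect [530.6 -12.7  44.1  44.7  26.2] mean [530.  -12.9  24.2] yaw -124.4 zmax [19.6 24.5 28.1]
timer 224 rect [ 765.9 -171.2   65.7   72.4   60.1] mean [ 745.9 -160.2   45.5] yaw 58.8 zmax [32.2 47.4 56.2]
brassU 95 rect [575.2 161.3  30.9  35.7  27.7] mean [572.2 160.1 126.3] yaw -52.8 zmax [109.7 127.2 138. ]
brassL 109 rect [485.  105.9  29.3  42.1  33.3] mean [485.  103.8  67.2] yaw 122.1 zmax [51.6 67.8 77.4]
gauge 1469 rect [541.8 140.  161.9  91.6  33. ] mean [538.6 137.9  72.4] yaw -147.0 zmax [ 35.4  69.6 124.6]
tray 950 rect [271.2 128.9 109.5 219.   14.6] mean [273.3 162.5  29. ] yaw 123.7 zmax [14.9 32.2 37.2]
ph 535 rect [766.6 100.1  65.5  70.3  16.9] mean [760.2  96.1  77.2] yaw -76.3 zmax [ 40.3  72.1 101.5]
small 236 rect [737.  -13.8  37.8  43.2  32.8] mean [732.4 -13.5  65.1] yaw -82.0 zmax [25.5 61.4 88.5]
bkr 224 rect [ 502.2 -418.2   54.8   52.1   88.6] mean [ 503.8 -420.5   51.6] yaw -70.3 zmax [23.3 53.9 71. ]
```

View pics/c1.png

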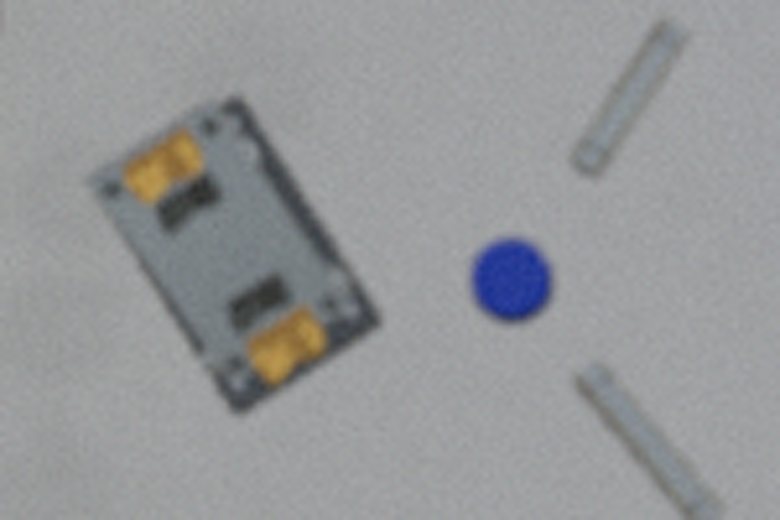

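The crop shows the gauge with its upper jaw at crop (165,165) and its lower jaw at (288,345), with the rests between them. I'll refine the gauge frame and the blue bin, and cross-check with the second camera.

```bash
cat > m2.py <<'E'
from h import *
def fit(cam):
    c=dict(np.load(cam+'0.npz')); P,r,C=world(c); hsv=cv2.cvtColor(c['color'],cv2.COLOR_RGB2HSV)
    H,S,V=[hsv[...,i].astype(int) for i in range(3)]; ok=c['depth']>0
    near=ok&(np.hypot(P[...,0]-530,P[...,1]-134)<90)&(P[...,2]>30)
    q=P[near&(H>8)&(H<28)&(S>110)]
    for az in(31,32.5,34):
        u=np.array([np.cos(np.radians(az)),np.sin(np.radians(az)),0]); z=np.array([0,0,1]); v=np.cross(z,u)
        B=np.stack([u*np.cos(np.pi/6)+z*.5, v, z*np.cos(np.pi/6)-u*.5],1)
        b=(q-[531.5,134,92])@B; lo=b[b[:,0]<-40]; hi=b[b[:,0]>40]
        f=lambda a:np.percentile(a,[3,50,97],axis=0).T.round(1).tolist()
        print(cam,az,'lo',f(lo),'hi',f(hi))
    pl=(P[near&(S<60)]-[531.5,134,92])@B; k=abs(pl[:,2]+28)<8
    print('plate z',np.median(pl[k,2]),'y',np.percentile(pl[k,1],[2,98]),'n',k.sum())
    for n,h0,h1,xy in(('blue',100,125,(620,-276)),('yellow',20,34,(403,-271))):
        m=ok&(H>h0)&(H<h1)&(S>90)&(np.hypot(P[...,0]-xy[0],P[...,1]-xy[1])<110)&(P[...,2]>22)&(P[...,2]<45)
        (x,y),(w,h),a=cv2.minAreaRect(P[m][:,:2].astype(np.float32)); print(cam,n,np.round([x,y,w,h,a],1))
    for n,xy in(('A',(637,-79)),('B',(437,-90))):
        m=ok&(P[...,2]>9)&(P[...,2]<30)&(np.hypot(P[...,0]-xy[0],P[...,1]-xy[1])<66)&(S<80)
        (x,y),(w,h),a=cv2.minAreaRect(P[m][:,:2].astype(np.float32)); print(cam,n,np.round([x,y,w,h,a],1))
fit('top');fit('scene')
E
python3 m2.py
```

```text
top 31 lo [[-69.0, -58.9, -55.0], [-19.7, -1.5, 16.1], [-14.8, 8.7, 19.7]] hi [[51.5, 60.3, 63.3], [-14.8, 1.9, 17.9], [-20.3, 8.0, 19.7]]
top 32.5 lo [[-69.1, -58.9, -55.2], [-18.2, 0.0, 17.3], [-14.8, 8.7, 19.5]] hi [[51.4, 60.5, 63.1], [-16.1, 0.3, 16.7], [-20.4, 8.0, 19.8]]
top 34 lo [[-69.1, -58.7, -54.9], [-16.8, 1.4, 18.5], [-14.7, 8.6, 19.5]] hi [[51.4, 60.2, 63.2], [-17.5, -1.0, 15.6], [-20.4, 8.1, 19.9]]
plate z -27.434578005292458 y [-38.91805771  39.55598776] n 1008
top blue [ 616.7 -276.9  101.3  147.3   89.2]
top yellow [ 401.5 -269.8  148.9  103.8    8.2]
top A [637.4 -79.4  19.8  98.5  56.5]
top B [436.9 -90.2 110.8  19.5  39.7]
scene 31 lo [[-68.7, -63.5, -58.0], [-22.8, -16.3, 8.6], [-22.7, 4.2, 22.6]] hi [[49.2, 55.9, 63.3], [-19.9, -11.2, 16.5], [-19.2, 3.6, 19.7]]
scene 32.5 lo [[-69.0, -63.7, -58.5], [-21.5, -14.8, 10.3], [-22.5, 4.3, 22.8]] hi [[49.1, 55.7, 63.2], [-21.2, -12.6, 15.6], [-19.0, 3.8, 19.5]]
scene 34 lo [[-69.3, -63.9, -58.8], [-20.2, -13.4, 12.0], [-22.3, 4.4, 23.0]] hi [[48.8, 55.8, 63.0], [-22.3, -13.8, 14.7], [-18.8, 3.9, 19.4]]
plate z -25.28039729672134 y [-41.59432658  38.59201361] n 674
scene blue [ 616.6 -277.1  105.8  148.2   88.9]
scene yellow [ 399.6 -270.1  150.3  108.4    8. ]
scene A [634.9 -81.2  22.1 105.1  60.1]
scene B [435.8 -93.4 113.8  22.5  40.7]
```

```bash
cat >> h.py <<'E'
G=np.array([530.1,133.1,92.]); GAZ=33.
def frame(az,tilt=0):
    a=np.radians(az); u=np.array([np.cos(a),np.sin(a),0]); z=np.array([0,0,1.]); v=np.cross(z,u)
    t=np.radians(tilt); X=u*np.cos(t)+z*np.sin(t); N=z*np.cos(t)-u*np.sin(t)
    return np.stack([X,-v,-N],1)   # tool axes: x along post, z into it
def bed(x,y,z):
    F=frame(GAZ,30); return G+F@np.array([x,-y,-z])
def to(p,az,tilt=0,L=65,s=None):
    s=s or sense(); q=s['ee_rot']; Rc=R.from_quat([q[1],q[2],q[3],q[0]]); F=frame(az,tilt)
    d=Rc.inv().apply(np.array(p)-L*F[:,2]-s['eef_pos'])/10; rv=np.degrees((Rc.inv()*R.from_matrix(F)).as_rotvec())
    print('offset',d.round(2).tolist(),'rot',rv.round(1).tolist(),'mm',round(np.linalg.norm(d)*10),'deg',round(np.linalg.norm(rv)))
def st():
    s=sense(); print({k:np.round(s[k],3).tolist() for k in('time_s','joints','eef_pos','ee_rot','force','grip_width','grip_force')}); return s
E
python3 - <<'E'
from h import *
to([637,-79.6,110],-33.5); to([637,-79.6,10],-33.5)
E
```

```text
offset [57.11, -23.17, 12.88] rot [-0.1, 0.0, 53.5] mm 630 deg 54
offset [57.11, -23.16, 22.88] rot [-0.1, 0.0, 53.5] mm 657 deg 54
```

>>> step_arm([
  {"offset": [57.1,-23.2,12.9],"rot": [0,0,53.5],"gripper": 5},
  {"offset": [57.1,-23.2,12.9],"rot": [0,0,53.5],"gripper": 5},
  {"offset": [57.1,-23.2,12.9],"rot": [0,0,53.5],"gripper": 5},
  {"offset": [57.1,-23.2,12.9],"rot": [0,0,53.5],"gripper": 5},
  {"offset": [57.1,-23.2,12.9],"rot": [0,0,53.5],"gripper": 5},
  {"offset": [57.1,-23.2,12.9],"rot": [0,0,53.5],"gripper": 5},
  {"offset": [57.1,-23.2,12.9],"rot": [0,0,53.5],"gripper": 5},
  {"offset": [57.1,-23.2,12.9],"rot": [0,0,53.5],"gripper": 5},
  {"offset": [57.1,-23.2,12.9],"rot": [0,0,53.5],"gripper": 5},
  {"offset": [57.1,-23.2,12.9],"rot": [0,0,53.5],"gripper": 5},
  {"offset": [57.1,-23.2,12.9],"rot": [0,0,53.5],"gripper": 5},
  {"offset": [57.1,-23.2,12.9],"rot": [0,0,53.5],"gripper": 5},
], squeeze=40)

```text
time_s: 1.3
eef_pos: [594.7, -117.3, 186.4]
ee_rot: [-0.0, 0.958, -0.288, -0.0]
force: [1.5, -1.0, 0.0]
grip_width: 0.584
grip_force: 0.0
```

>>> step_arm([
  {"offset": [0,0,0],"rot": [0,0,0],"gripper": 5},
])

```text
time_s: 1.4
eef_pos: [595.5, -114.8, 184.9]
ee_rot: [-0.001, 0.958, -0.285, -0.001]
force: [-1.0, -0.7, -0.2]
grip_width: 0.585
grip_force: 0.0
```

Run:
```python
from h import *
st(); to([637,-79.6,110],-33.5); to([637,-79.6,10],-33.5)
```

```text
{'time_s': 1.4, 'joints': [-0.384, 0.6, 1.386, 0.001, 1.158, 1.766], 'eef_pos': [595.543, -114.773, 184.855], 'ee_rot': [-0.001, 0.958, -0.285, -0.001], 'force': [-0.996, -0.725, -0.232], 'grip_width': 0.585, 'grip_force': 0.0}
offset [1.55, -5.21, 0.98] rot [-0.0, 0.2, 0.3] mm 55 deg 0
offset [1.58, -5.21, 10.98] rot [-0.0, 0.2, 0.3] mm 123 deg 0
```

>>> step_arm([
  {"offset": [1.6,-5.2,1],"rot": [0,0.2,0.3],"gripper": 5},
  {"offset": [1.6,-5.2,4],"rot": [0,0.2,0.3],"gripper": 5},
  {"offset": [1.6,-5.2,7],"rot": [0,0.2,0.3],"gripper": 5},
  {"offset": [1.6,-5.2,7],"rot": [0,0.2,0.3],"gripper": 5},
  {"offset": [1.6,-5.2,7],"rot": [0,0.2,0.3],"gripper": 5},
])

```text
time_s: 1.9
eef_pos: [635.5, -85.0, 117.8]
ee_rot: [0.001, 0.957, -0.291, 0.002]
force: [0.5, 0.2, 0.4]
grip_width: 0.585
grip_force: 0.0
```

Run:
```python
from h import *
to([637,-79.6,10],-33.5); snap('scene','s1')
```

```text
offset [-0.19, -0.54, 4.28] rot [0.0, -0.2, -0.3] mm 43 deg 0
```

View pics/s1.png

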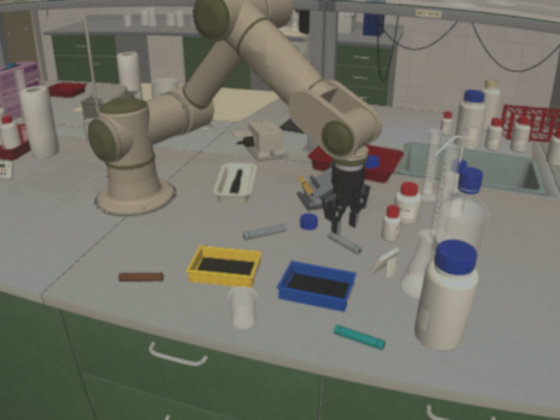

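The gripper is centred over post A at (344,242). Descending and gripping.

>>> step_arm([
  {"offset": [-0.2,-0.5,1.5],"rot": [0,-0.2,-0.3],"gripper": 5},
  {"offset": [-0.2,-0.5,3],"rot": [0,-0.2,-0.3],"gripper": 5},
  {"offset": [-0.2,-0.5,4.2],"rot": [0,-0.2,-0.3],"gripper": 5},
  {"offset": [-0.2,-0.5,4.2],"rot": [0,-0.2,-0.3],"gripper": 5},
  {"offset": [-0.2,-0.5,4.2],"rot": [0,-0.2,-0.3],"gripper": 1},
  {"offset": [-0.2,-0.5,4.2],"rot": [0,-0.2,-0.3],"gripper": 1},
  {"offset": [-0.2,-0.5,4.2],"rot": [0,-0.2,-0.3],"gripper": 1},
  {"offset": [-0.2,-0.5,4.2],"rot": [0,-0.2,-0.3],"gripper": 1},
  {"offset": [-0.2,-0.5,4.2],"rot": [0,-0.2,-0.3],"gripper": 1},
  {"offset": [-0.2,-0.5,4.2],"rot": [0,-0.2,-0.3],"gripper": 1},
], squeeze=40)

```text
time_s: 2.95
eef_pos: [637.1, -79.4, 75.9]
ee_rot: [0.0, 0.958, -0.288, 0.001]
force: [-0.2, 0.1, 5.6]
grip_width: 0.218
grip_force: 39.3
```

Run:
```python
from h import *
st(); to([637,-79.6,10],-33.5)
```

```text
{'time_s': 2.95, 'joints': [-0.306, 0.807, 1.331, -0.0, 1.002, 1.849], 'eef_pos': [637.123, -79.431, 75.873], 'ee_rot': [0.0, 0.958, -0.288, 0.001], 'force': [-0.162, 0.129, 5.647], 'grip_width': 0.218, 'grip_force': 39.324}
offset [-0.0, 0.02, 0.09] rot [-0.0, -0.1, 0.0] mm 1 deg 0
```

>>> step_arm([
  {"offset": [0,0,-3],"rot": [0,0,0],"gripper": 1},
  {"offset": [0,0,-7],"rot": [0,0,0],"gripper": 1},
  {"offset": [0,0,-12],"rot": [0,0,0],"gripper": 1},
  {"offset": [0,0,-16],"rot": [0,0,0],"gripper": 1},
  {"offset": [0,0,-16],"rot": [0,0,0],"gripper": 1},
])

```text
time_s: 3.45
eef_pos: [638.1, -79.6, 241.0]
ee_rot: [0.0, 0.958, -0.288, 0.005]
force: [-0.2, -0.2, -1.7]
grip_width: 0.214
grip_force: 39.6
```

Run:
```python
from h import *
st(); to(bed(0,0,75),GAZ,30,66)
```

```text
{'time_s': 3.45, 'joints': [-0.306, 0.619, 1.199, 0.0, 1.314, 1.849], 'eef_pos': [638.062, -79.585, 241.034], 'ee_rot': [0.0, 0.958, -0.288, 0.005], 'force': [-0.181, -0.22, -1.721], 'grip_width': 0.214, 'grip_force': 39.574}
offset [-23.57, -5.32, 2.49] rot [17.5, 26.0, -64.8] mm 243 deg 72
```

>>> step_arm([
  {"offset": [-23.6,-5.3,2.5],"rot": [17.5,26.0,-64.8],"gripper": 1},
  {"offset": [-23.6,-5.3,2.5],"rot": [17.5,26.0,-64.8],"gripper": 1},
  {"offset": [-23.6,-5.3,2.5],"rot": [17.5,26.0,-64.8],"gripper": 1},
  {"offset": [-23.6,-5.3,2.5],"rot": [17.5,26.0,-64.8],"gripper": 1},
  {"offset": [-23.6,-5.3,2.5],"rot": [17.5,26.0,-64.8],"gripper": 1},
  {"offset": [-23.6,-5.3,2.5],"rot": [17.5,26.0,-64.8],"gripper": 1},
  {"offset": [-23.6,-5.3,2.5],"rot": [17.5,26.0,-64.8],"gripper": 1},
  {"offset": [-23.6,-5.3,2.5],"rot": [17.5,26.0,-64.8],"gripper": 1},
  {"offset": [-23.6,-5.3,2.5],"rot": [17.5,26.0,-64.8],"gripper": 1},
  {"offset": [-23.6,-5.3,2.5],"rot": [17.5,26.0,-64.8],"gripper": 1},
  {"offset": [-23.6,-5.3,2.5],"rot": [17.5,26.0,-64.8],"gripper": 1},
  {"offset": [-23.6,-5.3,2.5],"rot": [17.5,26.0,-64.8],"gripper": 1},
])

```text
time_s: 4.65
eef_pos: [469.0, 95.1, 209.8]
ee_rot: [-0.076, 0.928, 0.273, 0.244]
force: [0.3, -0.4, -2.9]
grip_width: 0.216
grip_force: 39.5
```

Run:
```python
from h import *
st(); to(bed(0,0,75),GAZ,30,66); to(bed(0,0,30),GAZ,30,66)
```

```text
{'time_s': 4.65, 'joints': [-0.184, 0.182, 2.013, 0.604, 0.65, 0.383], 'eef_pos': [468.99, 95.139, 209.844], 'ee_rot': [-0.076, 0.928, 0.273, 0.244], 'force': [0.275, -0.445, -2.888], 'grip_width': 0.216, 'grip_force': 39.543}
offset [0.34, 0.14, -0.3] rot [-0.3, 0.4, -0.3] mm 5 deg 1
offset [0.37, 0.17, 4.2] rot [-0.3, 0.4, -0.3] mm 42 deg 1
```

>>> step_arm([
  {"offset": [0.4,0.2,1],"rot": [-0.3,0.4,-0.3],"gripper": 1},
  {"offset": [0.4,0.2,3],"rot": [-0.3,0.4,-0.3],"gripper": 1},
  {"offset": [0.4,0.2,3.2],"rot": [-0.3,0.4,-0.3],"gripper": 1},
  {"offset": [0.4,0.2,3.2],"rot": [-0.3,0.4,-0.3],"gripper": 1},
])

```text
time_s: 5.05
eef_pos: [486.3, 104.3, 183.8]
ee_rot: [-0.074, 0.926, 0.275, 0.248]
force: [-0.5, 0.4, -1.0]
grip_width: 0.217
grip_force: 39.5
```

```bash
cat > pg.py <<'E'
from h import *
import sys
st(); to(bed(0,0,40),GAZ,30,66)
F=frame(GAZ,30)
for cam in('scene','top'):
    c=snap(cam,cam+sys.argv[1]); P,r,C=world(c); b=(P-G)@F*[1,-1,-1]; ok=c['depth']>0
    hsv=cv2.cvtColor(c['color'],cv2.COLOR_RGB2HSV); H,S=hsv[...,0].astype(int),hsv[...,1]
    m=ok&(abs(b[...,2]-40)<13)&(abs(b[...,1])<14)&(abs(b[...,0])<75)
    lo=b[m&(b[...,0]<-25)]; hi=b[m&(b[...,0]>25)]
    for n,q in(('lo',lo),('hi',hi)):
        if len(q)>3: print(cam,n,len(q),np.percentile(q,[2,50,98],axis=0).T.round(1).tolist())
    br=ok&(H>8)&(H<28)&(S>110)&(np.abs(b).max(-1)<80)
    for n,k in(('jl',b[...,0]<-40),('jh',b[...,0]>40)):
        q=b[br&k]
        if len(q)>3: print(cam,n,len(q),np.percentile(q,[2,50,98],axis=0).T.round(1).tolist())
s=cv2.imread('pics/scene%s.png'%sys.argv[1])[110:260,230:430]; t=cv2.imread('pics/top%s.png'%sys.argv[1])[140:290,130:330]
cv2.imwrite('pics/c%s.png'%sys.argv[1],np.hstack([cv2.resize(a,(400,300),interpolation=cv2.INTER_CUBIC) for a in(s,t)]))
E
python3 pg.py 2
```

```text
{'time_s': 5.05, 'joints': [-0.153, 0.265, 1.996, 0.658, 0.578, 0.335], 'eef_pos': [486.253, 104.308, 183.77], 'ee_rot': [-0.074, 0.926, 0.275, 0.248], 'force': [-0.535, 0.401, -1.045], 'grip_width': 0.217, 'grip_force': 39.501}
offset [-0.05, -0.03, -0.03] rot [-0.1, 0.0, 0.1] mm 1 deg 0
scene lo 63 [[-49.3, -36.7, -25.4], [-11.1, -6.3, 2.0], [33.7, 45.2, 51.9]]
scene hi 69 [[25.4, 37.5, 49.3], [-11.1, -5.7, 5.8], [32.9, 45.0, 52.3]]
scene jl 78 [[-68.2, -62.3, -56.7], [-19.9, -13.8, 12.2], [-23.0, 4.0, 20.5]]
scene jh 104 [[50.4, 56.8, 64.4], [-22.4, -13.4, 15.9], [-22.8, 4.2, 20.4]]
top hi 80 [[25.5, 38.5, 49.3], [-10.1, -0.8, 9.2], [36.3, 46.9, 51.9]]
top jh 94 [[52.9, 62.0, 64.9], [-17.1, -0.2, 17.4], [-20.3, 8.5, 18.4]]
```

View pics/c2.png

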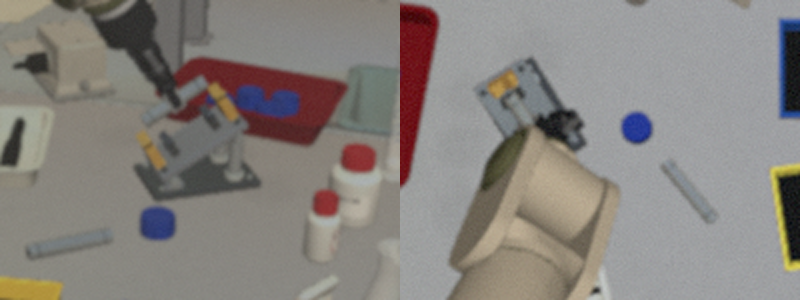

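Left half: the post at (175,98) is above and between the jaws at (150,150) and (225,100). Right half: the gauge's upper jaw is at (505,85). The post spans ±49.3 mm in my frame and the jaws look about 1 mm lower down the slope, so I'll shift -1 mm and lower with force checks.

>>> step_arm([
  {"offset": [-0.15,0,0.6],"rot": [-0.1,0,0.1],"gripper": 1},
  {"offset": [-0.15,0,1.2],"rot": [-0.1,0,0.1],"gripper": 1},
  {"offset": [-0.15,0,1.6],"rot": [-0.1,0,0.1],"gripper": 1},
  {"offset": [-0.15,0,1.8],"rot": [-0.1,0,0.1],"gripper": 1},
  {"offset": [-0.15,0,2.0],"rot": [-0.1,0,0.1],"gripper": 1},
  {"offset": [-0.15,0,2.1],"rot": [-0.1,0,0.1],"gripper": 1},
  {"offset": [-0.15,0,2.15],"rot": [-0.1,0,0.1],"gripper": 1},
  {"offset": [-0.15,0,2.15],"rot": [-0.1,0,0.1],"gripper": 1},
])

```text
time_s: 5.95
eef_pos: [494.3, 109.2, 165.0]
ee_rot: [-0.073, 0.926, 0.274, 0.249]
force: [-0.5, 0.0, -1.5]
grip_width: 0.213
grip_force: 39.5
```

```bash
cat > fs.py <<'E'
from h import *
s=st(); F=frame(GAZ,30); p=s['eef_pos']+66*F[:,2]
print('bed',((p-G)@F*[1,-1,-1]).round(2),'Fbed',(s['force']@F*[1,-1,-1]).round(1)); to(bed(-1,0,0),GAZ,30,66,s)
E
python3 fs.py
```

```text
{'time_s': 5.95, 'joints': [-0.138, 0.316, 1.989, 0.7, 0.532, 0.3], 'eef_pos': [494.252, 109.2, 164.984], 'ee_rot': [-0.073, 0.926, 0.274, 0.249], 'force': [-0.471, 0.03, -1.544], 'grip_width': 0.213, 'grip_force': 39.501}
bed [-0.82 -0.52 18.75] Fbed [-1.1  0.3 -1.1]
offset [-0.02, -0.05, 1.87] rot [0.1, -0.1, 0.0] mm 19 deg 0
```

>>> step_arm([
  {"offset": [0,-0.05,0.1],"rot": [0,0,0],"gripper": 1},
  {"offset": [0,-0.05,0.2],"rot": [0,0,0],"gripper": 1},
  {"offset": [0,-0.05,0.3],"rot": [0,0,0],"gripper": 1},
  {"offset": [0,-0.05,0.4],"rot": [0,0,0],"gripper": 1},
  {"offset": [0,-0.05,0.4],"rot": [0,0,0],"gripper": 1},
])

```text
time_s: 6.45
eef_pos: [495.6, 110.7, 161.4]
ee_rot: [-0.073, 0.926, 0.274, 0.249]
force: [0.9, 0.1, -1.8]
grip_width: 0.219
grip_force: 39.5
```

```bash
python3 fs.py
```

```text
{'time_s': 6.45, 'joints': [-0.134, 0.326, 1.988, 0.708, 0.524, 0.294], 'eef_pos': [495.65, 110.709, 161.354], 'ee_rot': [-0.073, 0.926, 0.274, 0.249], 'force': [0.892, 0.14, -1.774], 'grip_width': 0.219, 'grip_force': 39.502}
bed [-0.91 -0.02 14.61] Fbed [-0.2 -0.4 -1.9]
offset [-0.01, -0.0, 1.46] rot [0.1, -0.0, 0.0] mm 15 deg 0
```

>>> step_arm([
  {"offset": [0,0,0.15],"rot": [0,0,0],"gripper": 1},
  {"offset": [0,0,0.3],"rot": [0,0,0],"gripper": 1},
  {"offset": [0,0,0.45],"rot": [0,0,0],"gripper": 1},
  {"offset": [0,0,0.6],"rot": [0,0,0],"gripper": 1},
  {"offset": [0,0,0.75],"rot": [0,0,0],"gripper": 1},
  {"offset": [0,0,0.9],"rot": [0,0,0],"gripper": 1},
  {"offset": [0,0,1.0],"rot": [0,0,0],"gripper": 1},
  {"offset": [0,0,1.1],"rot": [0,0,0],"gripper": 1},
  {"offset": [0,0,1.2],"rot": [0,0,0],"gripper": 1},
  {"offset": [0,0,1.2],"rot": [0,0,0],"gripper": 1},
])

```text
time_s: 7.45
eef_pos: [500.6, 114.1, 151.2]
ee_rot: [-0.073, 0.926, 0.274, 0.249]
force: [-2.7, 0.1, 1.4]
grip_width: 0.214
grip_force: 39.9
```

```bash
python3 fs.py
```

```text
{'time_s': 7.45, 'joints': [-0.124, 0.356, 1.98, 0.731, 0.503, 0.275], 'eef_pos': [500.592, 114.119, 151.182], 'ee_rot': [-0.073, 0.926, 0.274, 0.249], 'force': [-2.66, 0.052, 1.441], 'grip_width': 0.214, 'grip_force': 39.907}
bed [-0.79  0.15  2.8 ] Fbed [-1.2  1.5  2.3]
offset [-0.02, 0.02, 0.28] rot [0.0, -0.1, 0.0] mm 3 deg 0
```

>>> step_arm([
  {"offset": [0,0,0.05],"rot": [0,0,0],"gripper": 1},
  {"offset": [0,0,0.1],"rot": [0,0,0],"gripper": 1},
  {"offset": [0,0,0.1],"rot": [0,0,0],"gripper": 1},
])

```text
time_s: 7.75
eef_pos: [500.7, 114.6, 150.7]
ee_rot: [-0.074, 0.926, 0.275, 0.249]
force: [-9.8, -0.2, 10.3]
grip_width: 0.212
grip_force: 41.1
```

```bash
python3 fs.py
```

```text
{'time_s': 7.75, 'joints': [-0.123, 0.357, 1.98, 0.733, 0.502, 0.273], 'eef_pos': [500.711, 114.58, 150.702], 'ee_rot': [-0.074, 0.926, 0.275, 0.249], 'force': [-9.765, -0.219, 10.303], 'grip_width': 0.212, 'grip_force': 41.117}
bed [-0.73  0.47  2.2 ] Fbed [-2.   5.1 13.1]
offset [-0.03, 0.05, 0.22] rot [0.0, -0.1, 0.0] mm 2 deg 0
```

Contact came at bed z≈2, well below the 19 mm jaw level, so A has dropped in and is the short post. I'll release it briefly so it settles on the rests, then re-grip.

>>> step_arm([
  {"offset": [0,0,-0.05],"rot": [0,0,0],"gripper": 1},
  {"offset": [0,0,-0.05],"rot": [0,0,0],"gripper": 3.5},
  {"offset": [0,0,-0.05],"rot": [0,0,0],"gripper": 3.5},
  {"offset": [0,0,-0.05],"rot": [0,0,0],"gripper": 3.5},
  {"offset": [0,0,-0.05],"rot": [0,0,0],"gripper": 3.5},
])

```text
time_s: 8.25
eef_pos: [501.0, 114.0, 150.7]
ee_rot: [-0.073, 0.926, 0.274, 0.249]
force: [-0.4, 0.2, -1.2]
grip_width: 0.412
grip_force: 0.0
```

```bash
python3 fs.py; sed -i 's/-40)<13/-Z)<13/; s/^import sys/import sys; Z=float(sys.argv[2])/' pg.py; python3 pg.py 3 0
```

```text
{'time_s': 8.25, 'joints': [-0.124, 0.357, 1.98, 0.732, 0.501, 0.274], 'eef_pos': [501.042, 113.991, 150.696], 'ee_rot': [-0.073, 0.926, 0.274, 0.249], 'force': [-0.386, 0.244, -1.157], 'grip_width': 0.412, 'grip_force': 0.0}
bed [-0.77 -0.2   2.22] Fbed [-0.7  0.4 -0.9]
offset [-0.02, -0.02, 0.22] rot [0.1, -0.1, 0.0] mm 2 deg 0
{'time_s': 8.25, 'joints': [-0.124, 0.357, 1.98, 0.732, 0.501, 0.274], 'eef_pos': [501.042, 113.991, 150.696], 'ee_rot': [-0.073, 0.926, 0.274, 0.249], 'force': [-0.386, 0.244, -1.157], 'grip_width': 0.412, 'grip_force': 0.0}
offset [0.08, -0.01, -3.78] rot [0.1, -0.1, 0.0] mm 38 deg 0
scene lo 106 [[-68.8, -41.8, -26.1], [-13.8, -4.7, 12.5], [-10.9, 5.2, 12.5]]
scene hi 99 [[25.6, 41.0, 63.9], [-13.8, -5.7, 12.2], [-11.9, 4.3, 12.4]]
scene jl 80 [[-68.1, -62.3, -56.6], [-19.6, -13.8, 12.8], [-24.1, 3.3, 20.6]]
scene jh 103 [[50.3, 57.7, 64.7], [-20.4, -12.9, 16.5], [-21.4, 4.1, 20.1]]
top hi 129 [[25.7, 44.4, 64.7], [-13.0, 0.8, 12.7], [-11.6, 6.4, 12.8]]
top jh 100 [[51.5, 62.0, 65.1], [-17.1, 0.1, 17.3], [-19.4, 7.7, 19.4]]
```

View pics/c3.png

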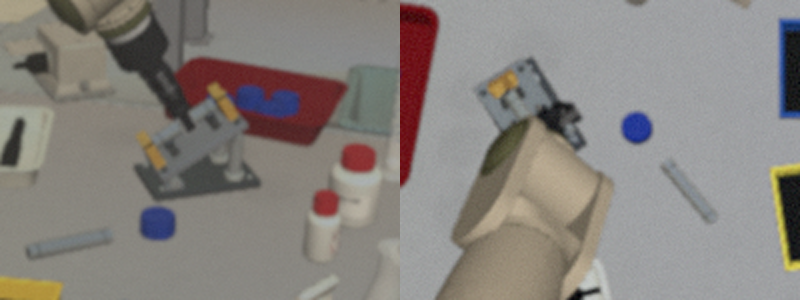

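The left half shows the post sitting down between the jaws at about (190,128), flush with them. Re-gripping and lifting.

>>> step_arm([
  {"offset": [0,0,0.1],"rot": [0,0,0],"gripper": 1},
  {"offset": [0,0,0.15],"rot": [0,0,0],"gripper": 1},
  {"offset": [0,0,0.15],"rot": [0,0,0],"gripper": 1},
  {"offset": [0,0,0.15],"rot": [0,0,0],"gripper": 1},
  {"offset": [0,0,0.15],"rot": [0,0,0],"gripper": 1},
  {"offset": [0,0,-0.2],"rot": [0,0,0],"gripper": 1},
  {"offset": [0,0,-1],"rot": [0,0,0],"gripper": 1},
  {"offset": [0,0,-3],"rot": [0,0,0],"gripper": 1},
  {"offset": [0,0,-6],"rot": [0,0,0],"gripper": 1},
  {"offset": [0,0,-9],"rot": [0,0,0],"gripper": 1},
  {"offset": [0,0,-9],"rot": [0,0,0],"gripper": 1},
], squeeze=40)

```text
time_s: 9.45
eef_pos: [463.1, 88.8, 231.4]
ee_rot: [-0.071, 0.926, 0.274, 0.251]
force: [0.4, 0.1, -2.2]
grip_width: 0.212
grip_force: 39.8
```

Run:
```python
from h import *
st(); to([401,-270,110],8,0,66)
```

```text
{'time_s': 9.45, 'joints': [-0.203, 0.128, 2.013, 0.582, 0.69, 0.395], 'eef_pos': [463.127, 88.757, 231.427], 'ee_rot': [-0.071, 0.926, 0.274, 0.251], 'force': [0.448, 0.111, -2.168], 'grip_width': 0.212, 'grip_force': 39.818}
offset [-24.2, 26.72, -7.54] rot [-6.3, -29.8, 24.4] mm 368 deg 39
```

>>> step_arm([
  {"offset": [-24.2,26.7,-7.5],"rot": [-6.3,-29.8,24.4],"gripper": 1},
  {"offset": [-24.2,26.7,-7.5],"rot": [-6.3,-29.8,24.4],"gripper": 1},
  {"offset": [-24.2,26.7,-7.5],"rot": [-6.3,-29.8,24.4],"gripper": 1},
  {"offset": [-24.2,26.7,-7.5],"rot": [-6.3,-29.8,24.4],"gripper": 1},
  {"offset": [-24.2,26.7,-7.5],"rot": [-6.3,-29.8,24.4],"gripper": 1},
  {"offset": [-24.2,26.7,-7.5],"rot": [-6.3,-29.8,24.4],"gripper": 1},
  {"offset": [-24.2,26.7,-7.5],"rot": [-6.3,-29.8,24.4],"gripper": 1},
  {"offset": [-24.2,26.7,-7.5],"rot": [-6.3,-29.8,24.4],"gripper": 1},
  {"offset": [-24.2,26.7,-7.5],"rot": [-6.3,-29.8,24.4],"gripper": 1},
  {"offset": [-24.2,26.7,-7.5],"rot": [-6.3,-29.8,24.4],"gripper": 1},
  {"offset": [-24.2,26.7,-7.5],"rot": [-6.3,-29.8,24.4],"gripper": 1},
])

```text
time_s: 10.55
eef_pos: [401.5, -267.7, 172.4]
ee_rot: [-0.001, 0.997, 0.071, -0.002]
force: [-0.4, -0.5, -2.6]
grip_width: 0.216
grip_force: 39.9
```

Run:
```python
from h import *
st(); to([401,-270,16],8,0,66)
```

```text
{'time_s': 10.55, 'joints': [-0.831, 0.376, 1.787, -0.002, 0.983, 0.599], 'eef_pos': [401.455, -267.694, 172.408], 'ee_rot': [-0.001, 0.997, 0.071, -0.002], 'force': [-0.429, -0.516, -2.634], 'grip_width': 0.216, 'grip_force': 39.873}
offset [-0.04, 0.25, 9.04] rot [-0.2, 0.2, 0.1] mm 90 deg 0
```

Lower to about 4 mm above the floor, then settle and feel for contact.

>>> step_arm([
  {"offset": [0,0.25,2.5],"rot": [-0.2,0.2,0.1],"gripper": 1},
  {"offset": [0,0.25,5],"rot": [-0.2,0.2,0.1],"gripper": 1},
  {"offset": [0,0.25,7],"rot": [-0.2,0.2,0.1],"gripper": 1},
  {"offset": [0,0.25,8],"rot": [-0.2,0.2,0.1],"gripper": 1},
  {"offset": [0,0.25,8.5],"rot": [-0.2,0.2,0.1],"gripper": 1},
  {"offset": [0,0.25,8.7],"rot": [-0.2,0.2,0.1],"gripper": 1},
  {"offset": [0,0.25,8.8],"rot": [-0.2,0.2,0.1],"gripper": 1},
  {"offset": [0,0.25,8.8],"rot": [-0.2,0.2,0.1],"gripper": 1},
])

```text
time_s: 11.35
eef_pos: [401.3, -271.3, 85.2]
ee_rot: [0.001, 0.998, 0.069, -0.0]
force: [0.1, -0.8, -2.1]
grip_width: 0.212
grip_force: 40.0
```

Run:
```python
from h import *
st(); to([401,-270,16],8,0,66)
```

```text
{'time_s': 11.35, 'joints': [-0.836, 0.528, 1.843, -0.002, 0.768, 0.597], 'eef_pos': [401.334, -271.336, 85.164], 'ee_rot': [0.001, 0.998, 0.069, -0.0], 'force': [0.133, -0.8, -2.095], 'grip_width': 0.212, 'grip_force': 39.974}
offset [-0.01, -0.14, 0.32] rot [0.1, 0.0, -0.0] mm 3 deg 0
```

>>> step_arm([
  {"offset": [0,0,0.1],"rot": [0,0,0],"gripper": 1},
  {"offset": [0,0,0.2],"rot": [0,0,0],"gripper": 1},
  {"offset": [0,0,0.25],"rot": [0,0,0],"gripper": 1},
  {"offset": [0,0,0.25],"rot": [0,0,0],"gripper": 1},
])

```text
time_s: 11.75
eef_pos: [401.2, -271.3, 82.7]
ee_rot: [0.001, 0.998, 0.069, -0.0]
force: [-1.6, 1.5, 5.2]
grip_width: 0.214
grip_force: 40.8
```

>>> step_arm([
  {"offset": [0,0,0],"rot": [0,0,0],"gripper": 3.5},
  {"offset": [0,0,0],"rot": [0,0,0],"gripper": 3.5},
  {"offset": [0,0,0],"rot": [0,0,0],"gripper": 3.5},
  {"offset": [0,0,0],"rot": [0,0,0],"gripper": 3.5},
  {"offset": [0,0,-1],"rot": [0,0,0],"gripper": 3.5},
  {"offset": [0,0,-4],"rot": [0,0,0],"gripper": 3.5},
  {"offset": [0,0,-8],"rot": [0,0,0],"gripper": 5},
  {"offset": [0,0,-12],"rot": [0,0,0],"gripper": 5},
  {"offset": [0,0,-12],"rot": [0,0,0],"gripper": 5},
])

```text
time_s: 12.65
eef_pos: [402.4, -272.2, 207.5]
ee_rot: [0.005, 0.998, 0.07, 0.003]
force: [0.4, -0.3, -1.4]
grip_width: 0.585
grip_force: 0.0
```

Run:
```python
from h import *
st(); to([437,-90.4,60],39.8,0,66)
c=snap('scene','s4'); P,r,C=world(c)
hs=cv2.cvtColor(c['color'],cv2.COLOR_RGB2HSV)
```

```text
{'time_s': 12.65, 'joints': [-0.836, 0.327, 1.75, -0.002, 1.054, 0.597], 'eef_pos': [402.394, -272.199, 207.475], 'ee_rot': [0.005, 0.998, 0.07, 0.003], 'force': [0.401, -0.256, -1.384], 'grip_width': 0.585, 'grip_force': 0.0}
offset [5.91, -17.6, 8.01] rot [0.6, -0.1, -31.8] mm 202 deg 32
```

View pics/s4.png

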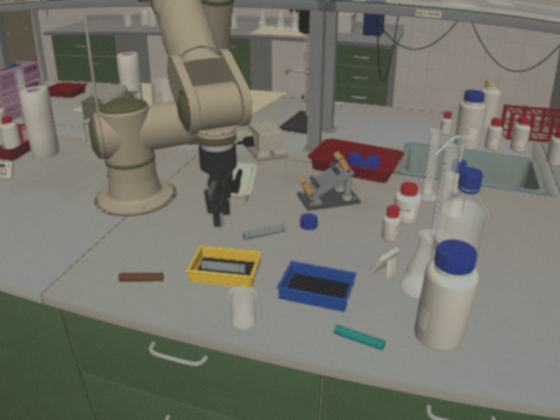

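The short post lies flat in the yellow bin at (224,266) and everything else is undisturbed. On to post B at (265,231).

>>> step_arm([
  {"offset": [5.9,-17.6,4],"rot": [0.6,0,-31.8],"gripper": 5},
  {"offset": [5.9,-17.6,4],"rot": [0.6,0,-31.8],"gripper": 5},
  {"offset": [5.9,-17.6,6],"rot": [0.6,0,-31.8],"gripper": 5},
  {"offset": [5.9,-17.6,8],"rot": [0.6,0,-31.8],"gripper": 5},
  {"offset": [5.9,-17.6,8],"rot": [0.6,0,-31.8],"gripper": 5},
  {"offset": [5.9,-17.6,8],"rot": [0.6,0,-31.8],"gripper": 5},
  {"offset": [5.9,-17.6,8],"rot": [0.6,0,-31.8],"gripper": 5},
  {"offset": [5.9,-17.6,8],"rot": [0.6,0,-31.8],"gripper": 5},
])

```text
time_s: 13.5
eef_pos: [435.5, -89.9, 122.6]
ee_rot: [-0.004, 0.941, 0.339, -0.0]
force: [0.2, -0.6, 0.3]
grip_width: 0.588
grip_force: 0.0
```

Run:
```python
from h import *
st(); to([437,-90.4,10],39.8,0,66)
```

```text
{'time_s': 13.5, 'joints': [-0.47, 0.393, 1.935, 0.007, 0.819, 0.404], 'eef_pos': [435.475, -89.921, 122.562], 'ee_rot': [-0.004, 0.941, 0.339, -0.0], 'force': [0.153, -0.607, 0.327], 'grip_width': 0.588, 'grip_force': 0.0}
offset [0.08, 0.17, 4.66] rot [-0.4, -0.1, -0.2] mm 47 deg 0
```

>>> step_arm([
  {"offset": [0.1,0.15,1.5],"rot": [-0.4,0,-0.2],"gripper": 5},
  {"offset": [0.1,0.15,3],"rot": [-0.4,0,-0.2],"gripper": 5},
  {"offset": [0.1,0.15,4.2],"rot": [-0.4,0,-0.2],"gripper": 5},
  {"offset": [0.1,0.15,4.6],"rot": [-0.4,0,-0.2],"gripper": 5},
  {"offset": [0.1,0.15,4.6],"rot": [-0.4,0,-0.2],"gripper": 1},
  {"offset": [0.1,0.15,4.6],"rot": [-0.4,0,-0.2],"gripper": 1},
  {"offset": [0.1,0.15,4.6],"rot": [-0.4,0,-0.2],"gripper": 1},
  {"offset": [0.1,0.15,4.6],"rot": [-0.4,0,-0.2],"gripper": 1},
  {"offset": [0.1,0.15,4.6],"rot": [-0.4,0,-0.2],"gripper": 1},
  {"offset": [0.1,0.15,4.6],"rot": [-0.4,0,-0.2],"gripper": 1},
], squeeze=40)

```text
time_s: 14.5
eef_pos: [437.0, -89.2, 76.6]
ee_rot: [-0.001, 0.94, 0.342, 0.001]
force: [-3.1, -2.6, 7.1]
grip_width: 0.216
grip_force: 39.1
```

>>> step_arm([
  {"offset": [0,0,-2],"rot": [0,0,0],"gripper": 1},
  {"offset": [0,0,-6],"rot": [0,0,0],"gripper": 1},
  {"offset": [0,0,-11],"rot": [0,0,0],"gripper": 1},
  {"offset": [0,0,-16],"rot": [0,0,0],"gripper": 1},
  {"offset": [0,0,-16],"rot": [0,0,0],"gripper": 1},
])

```text
time_s: 15.0
eef_pos: [438.4, -89.9, 241.7]
ee_rot: [0.003, 0.94, 0.342, 0.004]
force: [0.6, -0.4, -2.7]
grip_width: 0.212
grip_force: 39.9
```

Run:
```python
from h import *
st(); to(bed(-1,0,75),GAZ,30,66)
```

```text
{'time_s': 15.0, 'joints': [-0.466, 0.203, 1.814, 0.003, 1.114, 0.406], 'eef_pos': [438.44, -89.928, 241.668], 'ee_rot': [0.003, 0.94, 0.342, 0.004], 'force': [0.588, -0.362, -2.651], 'grip_width': 0.212, 'grip_force': 39.889}
offset [14.25, -12.09, 2.79] rot [-1.4, 29.6, 6.9] mm 189 deg 30
```

>>> step_arm([
  {"offset": [14.2,-12.1,1],"rot": [-1.4,29.6,6.9],"gripper": 1},
  {"offset": [14.2,-12.1,1],"rot": [-1.4,29.6,6.9],"gripper": 1},
  {"offset": [14.2,-12.1,2],"rot": [-1.4,29.6,6.9],"gripper": 1},
  {"offset": [14.2,-12.1,2.8],"rot": [-1.4,29.6,6.9],"gripper": 1},
  {"offset": [14.2,-12.1,2.8],"rot": [-1.4,29.6,6.9],"gripper": 1},
  {"offset": [14.2,-12.1,2.8],"rot": [-1.4,29.6,6.9],"gripper": 1},
  {"offset": [14.2,-12.1,2.8],"rot": [-1.4,29.6,6.9],"gripper": 1},
  {"offset": [14.2,-12.1,2.8],"rot": [-1.4,29.6,6.9],"gripper": 1},
])

```text
time_s: 15.8
eef_pos: [468.2, 93.9, 208.6]
ee_rot: [-0.077, 0.927, 0.273, 0.244]
force: [0.6, -0.0, -2.5]
grip_width: 0.212
grip_force: 40.0
```

```bash
python3 fs.py
```

```text
{'time_s': 15.8, 'joints': [-0.188, 0.183, 2.018, 0.613, 0.649, 0.369], 'eef_pos': [468.219, 93.915, 208.567], 'ee_rot': [-0.077, 0.927, 0.273, 0.244], 'force': [0.553, -0.048, -2.461], 'grip_width': 0.212, 'grip_force': 39.978}
bed [-5.14  0.84 71.57] Fbed [-0.9 -0.3 -2.3]
offset [0.45, 0.13, 7.15] rot [-0.4, 0.3, -0.3] mm 72 deg 1
```

>>> step_arm([
  {"offset": [0.45,0.15,1.5],"rot": [-0.4,0.3,-0.3],"gripper": 1},
  {"offset": [0.45,0.15,3],"rot": [-0.4,0.3,-0.3],"gripper": 1},
  {"offset": [0.45,0.15,4],"rot": [-0.4,0.3,-0.3],"gripper": 1},
  {"offset": [0.45,0.15,4.3],"rot": [-0.4,0.3,-0.3],"gripper": 1},
  {"offset": [0.45,0.15,4.3],"rot": [-0.4,0.3,-0.3],"gripper": 1},
  {"offset": [0.45,0.15,4.3],"rot": [-0.4,0.3,-0.3],"gripper": 1},
])

```text
time_s: 16.4
eef_pos: [489.7, 107.3, 173.6]
ee_rot: [-0.074, 0.926, 0.275, 0.248]
force: [-0.5, -0.6, -2.0]
grip_width: 0.212
grip_force: 40.0
```

```bash
python3 fs.py; python3 pg.py 5 30 | grep scene
```

```text
{'time_s': 16.4, 'joints': [-0.144, 0.291, 1.995, 0.681, 0.553, 0.317], 'eef_pos': [489.686, 107.325, 173.577], 'ee_rot': [-0.074, 0.926, 0.275, 0.248], 'force': [-0.497, -0.607, -2.035], 'grip_width': 0.212, 'grip_force': 40.039}
bed [-0.72  0.39 28.61] Fbed [-1.7 -0.2 -1.4]
offset [-0.03, 0.04, 2.86] rot [-0.0, -0.0, 0.0] mm 29 deg 0
scene lo 101 [[-63.5, -45.2, -25.5], [-13.0, -5.3, 11.0], [17.9, 33.5, 41.2]]
scene hi 78 [[25.4, 39.8, 58.3], [-12.0, -6.4, 7.6], [18.7, 33.1, 39.6]]
scene jl 79 [[-68.1, -62.7, -56.3], [-22.4, -14.7, 11.5], [-22.0, 1.9, 20.4]]
scene jh 94 [[50.4, 58.5, 64.6], [-20.8, -13.8, 15.7], [-22.9, 2.5, 19.6]]
```

>>> step_arm([
  {"offset": [0,0.03,0.2],"rot": [0,0,0],"gripper": 1},
  {"offset": [0,0.03,0.4],"rot": [0,0,0],"gripper": 1},
  {"offset": [0,0.03,0.5],"rot": [0,0,0],"gripper": 1},
  {"offset": [0,0.03,0.6],"rot": [0,0,0],"gripper": 1},
  {"offset": [0,0.03,0.7],"rot": [0,0,0],"gripper": 1},
  {"offset": [0,0.03,0.7],"rot": [0,0,0],"gripper": 1},
])

```text
time_s: 17.1
eef_pos: [492.4, 109.6, 167.3]
ee_rot: [-0.075, 0.926, 0.275, 0.248]
force: [-5.2, 1.7, 4.8]
grip_width: 0.219
grip_force: 40.7
```

```bash
python3 fs.py
```

```text
{'time_s': 17.1, 'joints': [-0.138, 0.309, 1.991, 0.694, 0.541, 0.305], 'eef_pos': [492.43, 109.578, 167.253], 'ee_rot': [-0.075, 0.926, 0.275, 0.248], 'force': [-5.188, 1.651, 4.761], 'grip_width': 0.219, 'grip_force': 40.749}
bed [-0.83  0.79 21.37] Fbed [-0.6  4.2  5.8]
offset [-0.02, 0.08, 2.14] rot [-0.1, 0.0, 0.1] mm 21 deg 0
```

>>> step_arm([
  {"offset": [0,-0.05,0.05],"rot": [0,0,0],"gripper": 1},
  {"offset": [0,-0.05,0.1],"rot": [0,0,0],"gripper": 1},
  {"offset": [0,-0.05,0.1],"rot": [0,0,0],"gripper": 1},
  {"offset": [0,-0.05,0.1],"rot": [0,0,0],"gripper": 1},
])

```text
time_s: 17.5
eef_pos: [492.5, 110.3, 166.6]
ee_rot: [-0.075, 0.926, 0.275, 0.248]
force: [-8.3, 0.0, 8.8]
grip_width: 0.213
grip_force: 41.4
```

```bash
python3 fs.py
```

```text
{'time_s': 17.5, 'joints': [-0.137, 0.31, 1.991, 0.696, 0.539, 0.305], 'eef_pos': [492.493, 110.319, 166.646], 'ee_rot': [-0.075, 0.926, 0.275, 0.248], 'force': [-8.257, 0.029, 8.81], 'grip_width': 0.213, 'grip_force': 41.419}
bed [-0.74  1.38 20.62] Fbed [-1.6  4.5 11.1]
offset [-0.03, 0.14, 2.06] rot [-0.2, 0.0, 0.1] mm 21 deg 0
```

B is held up on the jaws (z≈20.6, 11 N), so it is the long post. Next: lift it and take it to the blue bin.

>>> step_arm([
  {"offset": [0,0,-0.5],"rot": [0,0,0],"gripper": 1},
  {"offset": [0,0,-3],"rot": [0,0,0],"gripper": 1},
  {"offset": [0,0,-7],"rot": [0,0,0],"gripper": 1},
  {"offset": [0,0,-8],"rot": [0,0,0],"gripper": 1},
  {"offset": [0,0,-8],"rot": [0,0,0],"gripper": 1},
])

```text
time_s: 18.0
eef_pos: [459.6, 87.7, 236.6]
ee_rot: [-0.073, 0.926, 0.275, 0.249]
force: [-0.1, 0.8, -2.1]
grip_width: 0.217
grip_force: 40.1
```

Run:
```python
from h import *
st(); to([616.7,-277,110],-1,0,66)
```

```text
{'time_s': 18.0, 'joints': [-0.209, 0.113, 2.014, 0.574, 0.71, 0.402], 'eef_pos': [459.584, 87.673, 236.557], 'ee_rot': [-0.073, 0.926, 0.275, 0.249], 'force': [-0.129, 0.826, -2.058], 'grip_width': 0.217, 'grip_force': 40.098}
offset [-8.86, 39.13, 1.92] rot [-8.9, -29.2, 33.2] mm 402 deg 45
```

>>> step_arm([
  {"offset": [-8.9,39.1,1.9],"rot": [-8.9,-29.2,33.2],"gripper": 1},
  {"offset": [-8.9,39.1,1.9],"rot": [-8.9,-29.2,33.2],"gripper": 1},
  {"offset": [-8.9,39.1,1.9],"rot": [-8.9,-29.2,33.2],"gripper": 1},
  {"offset": [-8.9,39.1,1.9],"rot": [-8.9,-29.2,33.2],"gripper": 1},
  {"offset": [-8.9,39.1,1.9],"rot": [-8.9,-29.2,33.2],"gripper": 1},
  {"offset": [-8.9,39.1,1.9],"rot": [-8.9,-29.2,33.2],"gripper": 1},
  {"offset": [-8.9,39.1,1.9],"rot": [-8.9,-29.2,33.2],"gripper": 1},
  {"offset": [-8.9,39.1,1.9],"rot": [-8.9,-29.2,33.2],"gripper": 1},
  {"offset": [-8.9,39.1,1.9],"rot": [-8.9,-29.2,33.2],"gripper": 1},
  {"offset": [-8.9,39.1,1.9],"rot": [-8.9,-29.2,33.2],"gripper": 1},
  {"offset": [-8.9,39.1,1.9],"rot": [-8.9,-29.2,33.2],"gripper": 1},
  {"offset": [-8.9,39.1,1.9],"rot": [-8.9,-29.2,33.2],"gripper": 1},
])

```text
time_s: 19.2
eef_pos: [616.2, -275.1, 174.3]
ee_rot: [-0.0, 1.0, -0.007, -0.001]
force: [-0.3, -0.1, -1.8]
grip_width: 0.21
grip_force: 40.1
```

Run:
```python
from h import *
st(); to([616.7,-277,16],-1,0,66)
```

```text
{'time_s': 19.2, 'joints': [-0.593, 0.755, 1.14, -0.001, 1.248, 0.993], 'eef_pos': [616.233, -275.111, 174.289], 'ee_rot': [-0.0, 1.0, -0.007, -0.001], 'force': [-0.268, -0.133, -1.804], 'grip_width': 0.21, 'grip_force': 40.118}
offset [0.07, 0.19, 9.23] rot [-0.0, 0.1, 0.2] mm 92 deg 0
```

>>> step_arm([
  {"offset": [0.05,0.2,2.5],"rot": [0,0,0.2],"gripper": 1},
  {"offset": [0.05,0.2,5],"rot": [0,0,0.2],"gripper": 1},
  {"offset": [0.05,0.2,7],"rot": [0,0,0.2],"gripper": 1},
  {"offset": [0.05,0.2,8.2],"rot": [0,0,0.2],"gripper": 1},
  {"offset": [0.05,0.2,8.6],"rot": [0,0,0.2],"gripper": 1},
  {"offset": [0.05,0.2,8.8],"rot": [0,0,0.2],"gripper": 1},
  {"offset": [0.05,0.2,8.9],"rot": [0,0,0.2],"gripper": 1},
  {"offset": [0.05,0.2,8.9],"rot": [0,0,0.2],"gripper": 1},
])

```text
time_s: 20.0
eef_pos: [616.6, -278.6, 86.1]
ee_rot: [0.0, 1.0, -0.01, -0.001]
force: [0.7, -0.7, -2.3]
grip_width: 0.212
grip_force: 40.2
```

>>> step_arm([
  {"offset": [0,0,0.05],"rot": [0,0,0],"gripper": 1},
  {"offset": [0,0,0.1],"rot": [0,0,0],"gripper": 1},
  {"offset": [0,0,0.15],"rot": [0,0,0],"gripper": 1},
  {"offset": [0,0,0.15],"rot": [0,0,0],"gripper": 1},
])

```text
time_s: 20.4
eef_pos: [616.3, -278.5, 83.7]
ee_rot: [0.0, 1.0, -0.01, -0.001]
force: [-0.2, -0.2, -1.1]
grip_width: 0.212
grip_force: 40.2
```

>>> step_arm([
  {"offset": [0,0,0.05],"rot": [0,0,0],"gripper": 1},
  {"offset": [0,0,0.1],"rot": [0,0,0],"gripper": 1},
  {"offset": [0,0,0.1],"rot": [0,0,0],"gripper": 1},
])

```text
time_s: 20.7
eef_pos: [616.4, -278.5, 82.8]
ee_rot: [0.0, 1.0, -0.01, -0.001]
force: [0.3, 0.9, -1.2]
grip_width: 0.213
grip_force: 40.3
```

>>> step_arm([
  {"offset": [0,0,0.05],"rot": [0,0,0],"gripper": 1},
  {"offset": [0,0,0.1],"rot": [0,0,0],"gripper": 1},
  {"offset": [0,0,0.1],"rot": [0,0,0],"gripper": 1},
])

```text
time_s: 21.0
eef_pos: [616.4, -278.5, 82.7]
ee_rot: [0.0, 1.0, -0.01, -0.001]
force: [-3.4, 1.2, 5.6]
grip_width: 0.215
grip_force: 41.0
```

Contact with the floor. Release and retreat.

>>> step_arm([
  {"offset": [0,0,0],"rot": [0,0,0],"gripper": 3.5},
  {"offset": [0,0,0],"rot": [0,0,0],"gripper": 3.5},
  {"offset": [0,0,0],"rot": [0,0,0],"gripper": 3.5},
  {"offset": [0,0,0],"rot": [0,0,0],"gripper": 3.5},
  {"offset": [0,0,-1],"rot": [0,0,0],"gripper": 3.5},
  {"offset": [0,0,-4],"rot": [0,0,0],"gripper": 3.5},
  {"offset": [0,0,-8],"rot": [0,0,0],"gripper": 3.5},
  {"offset": [0,0,-12],"rot": [0,0,0],"gripper": 3.5},
  {"offset": [0,0,-15],"rot": [0,0,0],"gripper": 3.5},
  {"offset": [0,0,-15],"rot": [0,0,0],"gripper": 3.5},
  {"offset": [0,0,-15],"rot": [0,0,0],"gripper": 3.5},
])

```text
time_s: 22.1
eef_pos: [616.7, -278.4, 232.6]
ee_rot: [0.0, 1.0, -0.01, -0.001]
force: [0.1, -0.6, -0.6]
grip_width: 0.413
grip_force: 0.0
```

```bash
python3 -c "
from h import *
st(); snap('scene','s6')"
```

```text
{'time_s': 22.1, 'joints': [-0.596, 0.708, 1.068, -0.001, 1.366, 0.994], 'eef_pos': [616.673, -278.433, 232.584], 'ee_rot': [0.0, 1.0, -0.01, -0.001], 'force': [0.115, -0.557, -0.594], 'grip_width': 0.413, 'grip_force': 0.0}
```

View pics/s6.png

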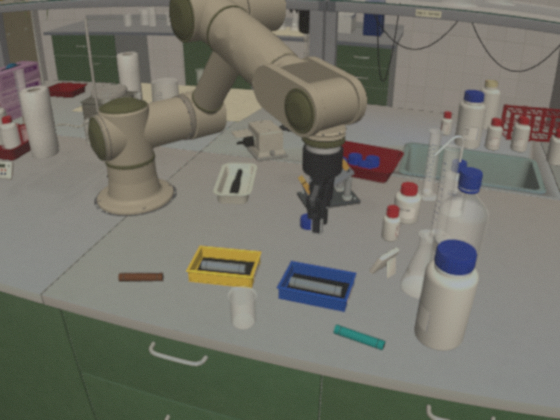

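Both posts lie flat in their bins, at (224,266) in the yellow and (317,286) in the blue. The bystanders are all in place, so I'm handing in.

```bash
python3 -c "
from rig import *
print(finish_job())"
```

```text
the job is handed in; nothing more can be done
None
```

I tried both posts in the gauge and binned them one at a time: the short one lies flat in the yellow bin and the long one in the blue bin. The last picture showed nothing else moved, and the job was handed in at about 22 s; no verdict was returned.

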